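# Hold the washed hub body over the drain plate with the tongs

## Task

A freshly washed bicycle hub body has to drain. First lay the slotted drain plate squarely on top of the drip pan, edges flush all round, and let go of it; then take the tongs, close them on the hub body (never touch that wet part with the gripper itself) and hold it, lifted clear, over the middle of the drain plate with its underside at least 12 cm above the bench. Leave the other things on the bench where they are, and finish while still holding the hub body there in the squeezed tongs: do not put it down.

Things in the scene. Friction and masses are not known exactly. Their poses are not given: they have to be found in the camera images.
- pan: drip pan: shallow open aluminium tray, 130 (x) x 66 (y) x 16 (z) mm, walls 5 mm, loose, 0.4 kg. It lies on the bench (top at z = 0), left or right of the middle. Origin: centre of its underside; x along its long side, z up; the rim is at z = +16 mm
- plate: drain plate: flat aluminium grating with crosswise slots, same outline as the pan, 130 (x) x 66 (y) x 10 (z) mm, 0.15 kg, lying on the bench on the other side from the pan. Long sides are solid rails, so grip it across its 66 mm width. Same either way round. Origin: centre of its underside; x along its long side, z up. On the pan its underside rests on the rim
- tongs: steel spring tongs, 230 mm long, 0.085 kg, balanced at the origin, lying flat, jaws pointing away from the robot and closing sideways. Origin: at bench level on the centre line, amid the two black rubber grip sleeves (x = -30 to 30 mm, z = 0 to 22 mm); x runs to the jaws, y across, z up. Over the sleeves at the origin: 58 mm open, about 43 mm closed on the hub body, so grip across y from above
- tongs_jaw (a point): point midway between the jaws, 110 mm ahead (x) of the tongs' origin and 11 mm above their underside; axes as the tongs. Jaws: black pads 30 mm long, 22 mm high, level with the tongs' underside, gap about 63 mm open; they stand parallel when closed on the hub body
- tongs_grip (a point): point between the two grip sleeves at half their height, 11 mm above the tongs' origin; axes as the tongs. The two arms close together, mirrored, on hinges 90 mm behind this point. A spring keeps them fully open until about 7 N press on each sleeve; the jaws reach the hub body at about 10 N, and 20 to 25 N hold it firmly. To carry the tongs open, stop the fingers at 54 to 56 mm
- hub_body: freehub body, an upright steel cylinder with lengthwise splines, barrel 30 mm diameter and 30 mm high, with a flange 36 mm diameter and 6 mm thick on top (36 mm tall in all), 0.06 to 0.13 kg, standing on the bench beyond the tongs between two other bicycle parts. Origin: centre of its underside; z along its axis, up
- bearing: bystander: steel bearing ring, 28 mm diameter, 10 mm high, on the bench about 90 mm to the left of the hub body. Origin: centre of its underside
- cog: bystander: flat toothed sprocket, 60 mm diameter, 6 mm high, on the bench about 95 mm to the right of the hub body. Origin: centre of its underside
- grease_jar: bystander: white jar with black lid, 60 mm diameter, 65 mm high, far left. Origin: centre of its underside
- spray_can: bystander: plain metal can, 60 mm diameter, 160 mm high, far right. Origin: centre of its underside
- wrench: bystander: wrench 160 mm long, near right, lying along its x. Origin: its middle, underside
- brush: bystander: brush 170 mm long, near left, lying along its x. Origin: its middle, underside
- mug: bystander: white mug, 76 mm diameter, 90 mm high, far left corner. Origin: centre of its underside
Not all that is in view belongs to the job. What is shaped like the plate but turquoise is not meant.

How it is judged:
By the outcome, as a careful person would: the job done as asked, in the order asked, and still so for the second after the job is handed in, while the arm keeps its last pose, push and grip.
It also fails if it takes over 58 s, if anything falls off the work surface, if the arm or the gripper's body presses on something with over 40 N, if the wrist force passes 120 N, or if a joint passes its speed limit or range.

## Robot

A 6-joint arm with a two-finger parallel gripper is mounted at the origin on the work surface. World frame = base frame: x ahead of the robot, y to its left, z up, the work surface at z = 0. Lengths are in mm, angles in rad, forces in N, time in s.
With the tool pointing down it reaches from about 300 to 875 mm from the base axis. Payload 6.4 kg.
Tool frame: the origin (TCP) lies midway between the tips of the shut fingers; the grasp point (between the pads) lies 19 mm behind it (env.pinch_z is the z of the grasp point in the tool frame, in mm); z points along the fingers, y is the line along which they close (so a half turn about z gives the same grasp; the last joint's range is limited). The gripper opens to 85 mm and grips with 20 to 120 N. Pads are 22 mm wide; open, the fingers measure 114 mm over their backs; the gripper's body (76 mm by 85 mm) begins 54 mm behind the grasp point. The pads swing forward as they close: fully open they stand 13 mm farther back than shut.
Start: joints at [-1.409, 0.181, 1.607, -0, 1.354, -0.206], TCP at [206.766, -536.553, 231.288] pointing down, gripper open.
Joint ranges: [-2.99, 2.99], [-0.89, 2.07], [0.3, 2.58], [-1.14, 4.28], [0, 2.63], [-3.12, 3.12]. Speed limits (rad/s): [2.57, 2.57, 3.01, 3.14, 3.14, 3.14].

## Interface

Orientations are given as a rotation vector (axis times angle).
In Python, from rig import env, optics gives the robot as it stands. The module is installed in compiled form; this text tells all that it offers.
- The arm moves only by the shell command python3 -m jog 'ROWS'. ROWS is JSON, a list of rows, each a list of 7 numbers: the shift along the tool's x, y, z in mm, then the turn, a rotation vector about the tool's x, y, z in rad, then the finger opening in mm, from 0 to 85.4. A call has 1 to 12 rows; each row is the pose to reach, as a shift and turn from the pose commanded when the call began, along the tool's axes at that moment; what a row does not reach only later rows make up. A row lasts 1/10 s, in which the tool goes at most 50 mm and 8.59 degrees, less where a joint would pass 70% of its speed; a pose out of reach is approached as far as the arm can. A call with a gripper value outside its range is refused whole. The fingers move at their own pace and stop on an object; the grip force is fixed at half the most. Time passes only in rows, so rows that repeat a pose let the fingers close. It gives the time, the measured TCP pose, the force, the opening and the grip force at its end, in the units of the state.
- env.state(): the state, without advancing time (a new reading comes with each control period).
- optics.grab_frame(name): name is "scene" or "side" or "wrist"; returns a dict with "color" (480x640x3 uint8, blue, green, red), "mtx" (3x3 intrinsics, pixels), "T" (4x4, takes a point from camera to world coordinates); the wrist camera has in their place "tool_from_camera" (4x4, takes a point from camera to tool coordinates, whose origin is the TCP and whose axes are the flange's). Camera axes: x right, y down, z forward; pixel columns grow to the right and rows downward; lengths in mm; the calibration is good to about 2 mm. A picture is of the moment at which its call begins: read the wrist's pose just before it. There is no depth.
- env.sign_off(): hands the job in; it is judged then, once.
Trained networks look in the newest picture that a camera, given by its name, has taken for a name from the list of things; names that differ only in an ending like _2 or _b are one class to them, and where a whole thing is asked for, a point or a joint stands for the part that bears it (a point fixed in the world has none). Each returns a list of dicts, best first, with "p" (0 to 1); they miss things now and then, are a little off and sometimes report something else, mostly with a low value. They report only what shows in the picture. A call takes as long as a camera call. They do not tell look-alikes from the thing itself.
- optics.search_frame(camera, query): "extent" ([left, top, right, bottom] in pixels, round what is visible of it).
- optics.trace(camera, query): "mask" (480x640 bool, what is visible of it) and "extent" ([left, top, right, bottom] in pixels, round what is visible of it).
The state is a dict: "time": time; "qpos": joint angles; "dq": joint speeds; "tau": joint torques, N m; "position": TCP position; "orientation": TCP orientation; "wrist_force": force on the tool from outside, world axes, zero at the start; "ft_torque": the same for the moment, N m; "opening": opening from 0.0 (shut) to 1.0 (fully open); "grip_force": force on a finger pad.
Only numpy, scipy, OpenCV 4.12 (cv2) and the standard library are available. Lean on these libraries where they do the work, as an engineer would, in place of code of your own. Each camera call takes 0.05 s, during which the arm holds its last target. There are 200 camera calls.

## Working session

There is one attempt and no reset: what is moved stays moved. The work goes in short steps, Python scripts to look and compute and a shell command to move; the robot and the scene stay as the last step left them, time stands still between calls to the robot, and variables do not carry over. Pictures are saved under pics/ and viewed, at most 12 in all, crops included, and the job is handed in when it is done.

```bash
mkdir -p pics; cat > h.py <<'E'
import numpy as np, cv2
from rig import env, optics
from scipy.spatial.transform import Rotation as R
def tool():
    s=env.state(); T=np.eye(4); T[:3,:3]=R.from_rotvec(s["orientation"]).as_matrix(); T[:3,3]=s["position"]; return T
def grab(n,save=None):
    T0=tool(); f=optics.grab_frame(n)
    T=f["T"] if "T" in f else T0@f["tool_from_camera"]
    if save: cv2.imwrite(f"pics/{save}.png",f["color"])
    return f["color"],f["mtx"],T
def at_z(px,z,K,T):
    px=np.atleast_2d(np.asarray(px,float)); r=np.c_[px,np.ones(len(px))]@np.linalg.inv(K).T@T[:3,:3].T
    o=T[:3,3]; return o+r*((z-o[2])/r[:,2])[:,None]
def proj(P,K,T):
    P=np.atleast_2d(P); c=(P-T[:3,3])@T[:3,:3]; p=c@K.T; return p[:,:2]/p[:,2:]
E
python3 - <<'E'
from h import *
print(env.state(),env.pinch_z)
for c in ["scene","side"]:
    im,K,T=grab(c,c+"0"); print(c,T.round(2).tolist(),K[0,0])
    for q in ["pan","plate","tongs","hub_body","bearing","cog","wrench","brush","grease_jar","spray_can","mug"]:
        for d in optics.search_frame(c,q)[:3]:
            e=d["extent"]; print(q,round(d["p"],2),np.round(e).tolist(),at_z([(e[0]+e[2])/2,(e[1]+e[3])/2],5,K,T).round()[0,:2])
E
```

```text
{'time': 0.0, 'qpos': array([-1.40928131e+00,  1.81564632e-01,  1.60800512e+00,  4.73367959e-08,
        1.35380778e+00, -2.06303067e-01]), 'dq': array([ 1.04416679e-03, -2.44077017e-04, -1.58781874e-03, -8.85318050e-05,
       -4.66151969e-04,  1.00957074e-03]), 'tau': array([-3.24166449e-04, -4.44866288e+01, -3.51341057e+01, -2.12496498e-04,
        9.10090195e-03,  1.46116088e-05]), 'position': array([ 206.68211674, -535.97483207,  230.37229078]), 'orientation': array([-3.08685958e+00, -5.74189528e-01, -6.28172428e-05]), 'wrist_force': array([ 0.65854886, -0.90122025,  0.85655712]), 'ft_torque': array([ 0.00826403,  0.01336619, -0.03129556]), 'grip_force': 0.0, 'opening': 1.0004961283479163} -18.700000000000003
scene [[-0.48, 0.61, -0.63, 1096.36], [0.88, 0.33, -0.35, 405.83], [-0.0, -0.72, -0.69, 741.14], [0.0, 0.0, 0.0, 1.0]] 444.4669479640879
pan 0.7 [366.0, 264.0, 427.0, 322.0] [506. 262.]
plate 0.86 [241.0, 139.0, 284.0, 160.0] [ 189. -289.]
plate 0.84 [147.0, 195.0, 198.0, 236.0] [ 544. -321.]
plate 0.71 [204.0, 224.0, 243.0, 264.0] [ 563. -147.]
tongs 0.68 [270.0, 207.0, 33
[... 797 characters left out ...]
 265.]
plate 0.96 [287.0, 182.0, 340.0, 208.0] [ 551. -158.]
plate 0.82 [444.0, 197.0, 476.0, 213.0] [ 149. -257.]
plate 0.71 [279.0, 223.0, 370.0, 252.0] [458.   3.]
tongs 0.88 [279.0, 222.0, 367.0, 252.0] [463.   0.]
hub_body 0.62 [237.0, 228.0, 249.0, 246.0] [661.  74.]
cog 0.46 [236.0, 212.0, 256.0, 228.0] [684.   7.]
cog 0.29 [214.0, 253.0, 226.0, 266.0] [679. 172.]
wrench 0.42 [391.0, 192.0, 402.0, 202.0] [ 325. -231.]
brush 0.95 [319.0, 297.0, 358.0, 359.0] [324. 279.]
grease_jar 0.7 [162.0, 253.0, 191.0, 287.0] [763. 243.]
grease_jar 0.3 [239.0, 283.0, 299.0, 326.0] [500. 268.]
spray_can 0.83 [256.0, 115.0, 277.0, 166.0] [ 797. -377.]
mug 0.79 [143.0, 293.0, 183.0, 348.0] [708. 396.]
```

View pics/scene0.png

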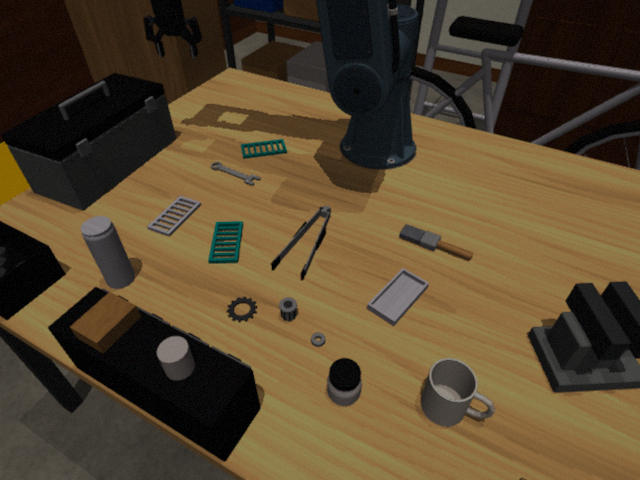

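```bash
cat >> h.py <<'E'
def goto(xyz,yaw=None,vec=None):
    """print row to bring TCP to xyz, tool pointing down, tool y (closing line) at world angle yaw (mod pi)"""
    T=tool()
    x=np.array([np.sin(yaw),-np.cos(yaw),0]) # tool x with y=(c,s), z=down
    G=np.eye(4)
    y=np.array([np.cos(yaw),np.sin(yaw),0]); z=np.array([0,0,-1.]); 
    best=None
    for s in (1,-1):
        Rg=np.c_[np.cross(s*y,z),s*y,z]; rv=R.from_matrix(T[:3,:3].T@Rg).as_rotvec()
        p=T[:3,:3].T@(np.asarray(xyz)-T[:3,3])
        print("row",p.round(1),rv.round(4),"norm",np.linalg.norm(p).round(),np.degrees(np.linalg.norm(rv)).round(1))
def rect(mask,z,K,T):
    """min-area rectangle of mask outline projected on plane z: centre, long side, short side, long-axis angle"""
    c=max(cv2.findContours(mask.astype(np.uint8),0,cv2.CHAIN_APPROX_NONE)[0],key=cv2.contourArea)[:,0]
    w=at_z(c,z,K,T)[:,:2].astype(np.float32); b=cv2.boxPoints(cv2.minAreaRect(w))
    e1,e2=b[1]-b[0],b[2]-b[1]; l,s=(e1,e2) if np.linalg.norm(e1)>np.linalg.norm(e2) else (e2,e1)
    a=np.arctan2(l[1],l[0]); return b.mean(0),np.linalg.norm(l),np.linalg.norm(s),(a+np.pi/2)%np.pi-np.pi/2
E
python3 - <<'E'
from h import *
f=optics.grab_frame("wrist"); print(f["tool_from_camera"].round(2).tolist(),f["mtx"][0,0])
for c in ["scene","side"]:
    im,K,T=grab(c)
    if c=="scene": cv2.imwrite("pics/crop0.png",cv2.resize(im[130:275,135:335],None,fx=4,fy=4,interpolation=2))
    for q,z in [("plate",10),("pan",16)]:
        for d in optics.trace(c,q)[:3]: print(c,q,round(d["p"],2),np.round(d["extent"]).tolist(),rect(d["mask"],z,K,T))
E
```

```text
[[-0.0, -0.96, -0.29, 74.44], [1.0, -0.0, 0.0, 0.4], [-0.0, -0.29, 0.96, -141.51], [0.0, 0.0, 0.0, 1.0]] 390.96499184959816
scene plate 0.71 [148.0, 196.0, 199.0, 236.0] (array([ 545.6197 , -313.74203], dtype=float32), np.float32(134.92172), np.float32(72.548225), np.float32(0.07878566))
scene plate 0.66 [205.0, 226.0, 242.0, 266.0] (array([ 558.0617 , -143.77219], dtype=float32), np.float32(137.42305), np.float32(67.42567), np.float32(0.5388385))
scene plate 0.58 [240.0, 137.0, 283.0, 162.0] (array([ 190.6862 , -289.21094], dtype=float32), np.float32(129.23009), np.float32(82.97473), np.float32(-0.870942))
scene pan 0.91 [367.0, 266.0, 429.0, 323.0] (array([519.08325, 268.27994], dtype=float32), np.float32(140.50227), np.float32(70.57525), np.float32(-0.21318686))
scene pan 0.71 [148.0, 196.0, 199.0, 238.0] (array([ 547.8836 , -306.30246], dtype=float32), np.float32(140.65771), np.float32(77.08099), np.float32(0.12302554))
side plate 0.94 [313.0, 154.0, 358.0, 176.0] (array([ 536.51 , -314.328], dtype=float32), np.float32(130.86806), np.float32(77.49303), np.float32(0.096472025))
side plate 0.73 [288.0, 184.0, 336.0, 209.0] (array([ 548.11743, -144.07884], dtype=float32), np.float32(129.1997), np.float32(79.8802), np.float32(0.57954466))
side plate 0.69 [442.0, 200.0, 473.0, 213.0] (array([ 153.51735, -262.76135], dtype=float32), np.float32(72.077835), np.float32(66.868835), np.float32(0.70478857))
side pan 0.94 [238.0, 282.0, 297.0, 326.0] (array([506.41235, 272.3988 ], dtype=float32), np.float32(139.46077), np.float32(76.18027), np.float32(-0.21519172))
```

View pics/crop0.png

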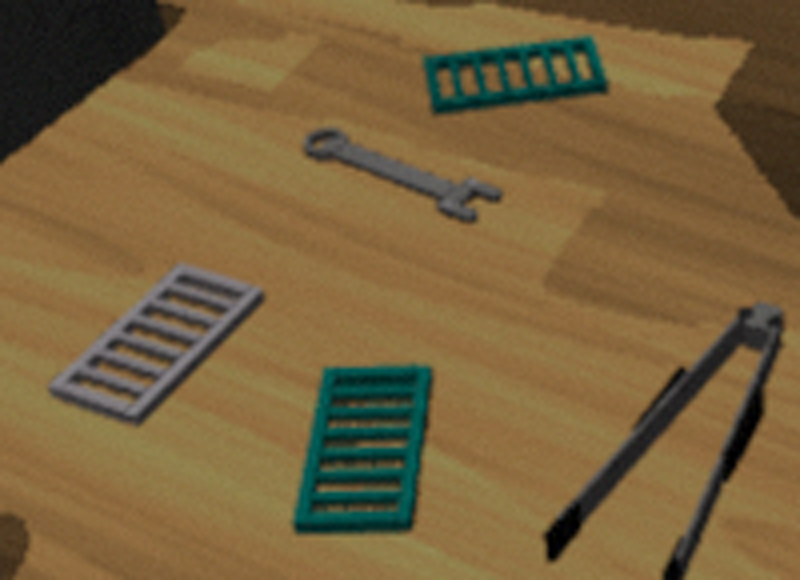

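Candidates in the scene picture: the grey grating at (175,215), and turquoise gratings at (226,242) and (263,149). The crop confirms that the bare aluminium one at (175,215) is the plate, because the other two are turquoise.

```bash
python3 -c "
from h import *
goto([541,-314,150],np.pi/2+.088)"
```

```text
row [391.9 -87.5  81.3] [-1.0000e-04 -0.0000e+00 -2.8618e+00] norm 410.0 164.0
row [391.9 -87.5  81.3] [-0.      0.      0.2798] norm 410.0 16.0
```

```bash
python3 -m jog '[[45,-10,0,0,0,0.03,85],[90,-20,0,0,0,0.06,85],[135,-30,10,0,0,0.1,85],[180,-40,25,0,0,0.14,85],[225,-50,35,0,0,0.17,85],[270,-60,45,0,0,0.2,85],[315,-70,55,0,0,0.24,85],[355,-80,70,0,0,0.28,85],[392,-87.5,81,0,0,0.28,85],[392,-87.5,81,0,0,0.28,85],[392,-87.5,81,0,0,0.28,85]]'
cat > look.py <<'E'
import sys
from h import *
def look(q,z,save=None):
    im,K,T=grab("wrist",save); print("tcp",tool()[:3,3].round(1))
    return [(d["p"],d["extent"],rect(d["mask"],z,K,T)) for d in optics.trace("wrist",q)[:3]]
if __name__=="__main__":
    for r in look(sys.argv[1],float(sys.argv[2]),sys.argv[3]): print(r)
E
python3 look.py plate 10 w1
```

```text
time: 2.65
position: [541.4, -313.1, 149.7]
orientation: [-3.138, -0.141, 0.002]
wrist_force: [-0.9, 0.3, -0.6]
opening: 0.996
grip_force: 0.0
tcp [ 540.9 -314.1  150.3]
(0.93, [4.1, 84.4, 182.9, 279.7], (array([ 552.73206, -151.79623], dtype=float32), np.float32(129.99641), np.float32(70.18996), np.float32(0.53812444)))
(0.58, [276.6, 136.6, 373.2, 304.8], (array([ 538.5941 , -319.97104], dtype=float32), np.float32(129.54025), np.float32(65.77417), np.float32(0.08261001)))
```

View pics/w1.png

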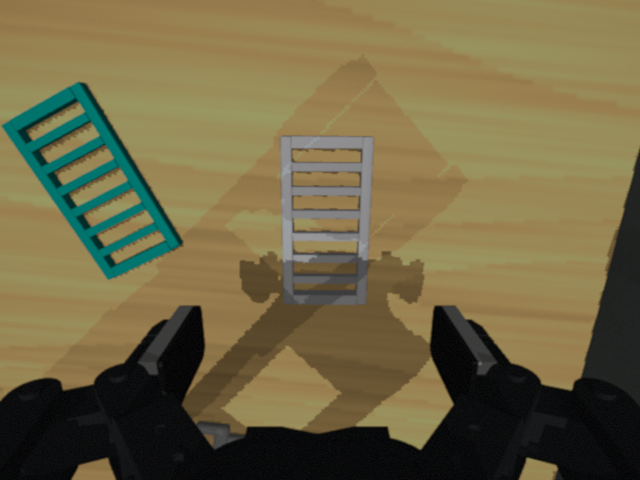

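Only the grey grating at (325,220) lies between the fingers; the turquoise one at (95,180) is clear to the left.

```bash
python3 -c "
from h import *
goto([538.6,-320,-4],np.pi/2+.083)"
```

```text
row [ -2.5   5.  154.7] [-0.0000e+00  9.0000e-04 -3.1373e+00] norm 155.0 179.8
row [ -2.5   5.  154.7] [0.0006 0.     0.0043] norm 155.0 0.3
```

```bash
python3 -m jog '[[-2.5,5,30,0,0,0.004,85],[-2.5,5,65,0,0,0.004,85],[-2.5,5,95,0,0,0.004,85],[-2.5,5,120,0,0,0.004,85],[-2.5,5,138,0,0,0.004,85],[-2.5,5,148,0,0,0.004,85],[-2.5,5,154,0,0,0.004,85],[-2.5,5,154,0,0,0.004,70],[-2.5,5,154,0,0,0.004,60],[-2.5,5,154,0,0,0.004,55],[-2.5,5,154,0,0,0.004,55],[-2.5,5,154,0,0,0.004,55]]'
```

```text
time: 3.95
position: [539.9, -320.0, -2.3]
orientation: [3.137, 0.132, 0.003]
wrist_force: [-1.7, -1.4, 5.1]
opening: 0.746
grip_force: 66.8
```

```bash
python3 -m jog '[[0,0,-5,0,0,0,55],[0,0,-15,0,0,0,55],[0,0,-35,0,0,0,55],[0,0,-60,0,0,0,55],[0,0,-90,0,0,0,55],[0,0,-120,0,0,0,55],[0,0,-140,0,0,0,55],[0,0,-150,0,0,0,55]]'
python3 -c "
from h import *
goto([375,300,150],np.pi/2-.214)"; python3 look.py plate 150 w2
```

```text
time: 4.75
position: [540.0, -319.7, 149.3]
orientation: [3.136, 0.132, 0.004]
wrist_force: [-0.3, -0.2, -1.3]
opening: 0.747
grip_force: 66.3
row [-112.4 -631.4   -2.7] [ 0.0043  0.0032 -2.8436] norm 641.0 162.9
row [-112.4 -631.4   -2.7] [ 0.0022 -0.003   0.298 ] norm 641.0 17.1
tcp [ 540.2 -320.   149.9]
(0.63, [1.2, 83.3, 173.8, 278.7], (array([ 583.4345 , -232.56583], dtype=float32), np.float32(65.21414), np.float32(35.47514), np.float32(0.54447377)))
(0.58, [217.0, 146.7, 418.2, 441.0], (array([ 540.7643, -320.1779], dtype=float32), np.float32(127.03586), np.float32(71.32221), np.float32(0.08599663)))
```

```bash
python3 -m jog '[[-5,-25,0,0,0,0,55],[-12,-65,0,0,0,0.03,55],[-20,-112,0,0,0,0.06,55],[-28,-160,0,0,0,0.09,55],[-37,-208,0,0,0,0.12,55],[-45,-255,0,0,0,0.15,55],[-54,-303,0,0,0,0.18,55],[-63,-350,0,0,0,0.21,55],[-72,-398,0,0,0,0.24,55],[-80,-446,0,0,0,0.27,55],[-88,-490,0,0,0,0.298,55],[-96,-530,0,0,0,0.298,55]]'
python3 -c "
from h import *
goto([375,300,150],np.pi/2-.214)"
```

```text
time: 6.05
position: [397.0, 202.7, 145.0]
orientation: [3.123, -0.336, -0.003]
wrist_force: [1.0, 0.5, -1.7]
opening: 0.746
grip_force: 66.3
row [-42.2 -90.4  -5. ] [ 3.3000e-03 -1.2000e-03  3.1412e+00] norm 100.0 180.0
row [-42.2 -90.4  -5. ] [ 0.0008  0.0021 -0.0004] norm 100.0 0.1
```

```bash
python3 -m jog '[[-19,-40,-2,0,0,0,55],[-37,-77,-5,0,0,0,55],[-42,-90,-5,0,0,0,55],[-42,-90,-5,0,0,0,55],[-42,-90,-5,0,0,0,55],[-42,-90,-5,0,0,0,55]]'
python3 look.py pan 16 w2
```

```text
time: 6.65
position: [377.1, 296.5, 150.6]
orientation: [3.122, -0.338, -0.002]
wrist_force: [1.0, 0.1, -1.9]
opening: 0.751
grip_force: 66.4
tcp [377.3 296.6 150.8]
(0.62, [263.7, 1.4, 372.2, 122.7], (array([481.79163, 272.0677 ], dtype=float32), np.float32(72.99893), np.float32(66.32891), np.float32(-0.21103275)))
```

View pics/w2.png

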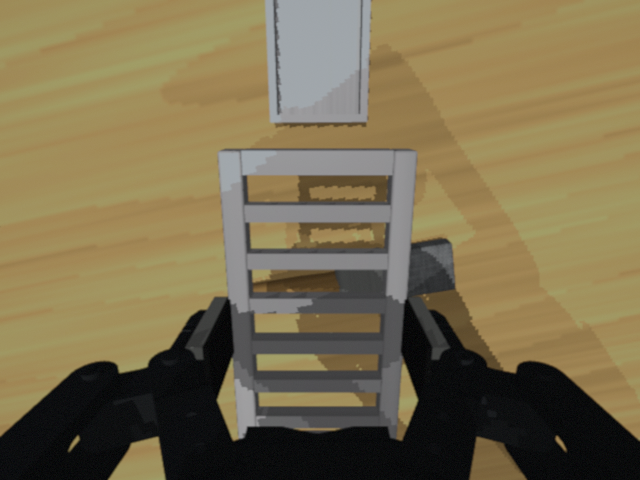

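The pan is cut off at the top of the picture (320,60), so I'll step aside and view it whole past the held plate.

```bash
python3 -c "
from h import *
goto([441,158,150],np.pi/2-.212)"
```

```text
row [ 91.8 121.8   1. ] [ 6.0000e-04 -8.0000e-04  3.1375e+00] norm 153.0 179.8
row [ 91.8 121.8   1. ] [ 0.0005  0.0004 -0.0041] norm 153.0 0.2
```

```bash
python3 -m jog '[[24,32,0,0,0,0,55],[50,67,0,0,0,0,55],[75,100,0,0,0,0,55],[92,122,0,0,0,0,55],[92,122,0,0,0,0,55],[92,122,0,0,0,0,55],[92,122,0,0,0,0,55]]'
python3 look.py pan 16 w3
cat > h2.py <<'E'
from h import *
E
python3 - <<'E'
from h import *
# plate in the hand: rectangle at its top plane, tool-frame
im,K,T=grab("wrist"); 
for d in optics.trace("wrist","plate")[:2]:
    z=tool()[2,3]+3+10; c,l,s,a=rect(d["mask"],z,K,T); print(d["p"],d["extent"],c,l,s,a, "rel", (tool()[:3,:3].T@(np.r_[c,z]-tool()[:3,3])).round(1))
E
```

```text
time: 7.45
position: [440.6, 159.3, 151.2]
orientation: [-3.123, 0.336, 0.001]
wrist_force: [0.2, 0.1, -1.6]
opening: 0.746
grip_force: 66.5
tcp [440.6 159.6 151.2]
(0.61, [84.0, 58.9, 204.7, 249.1], (array([509.62097, 263.71182], dtype=float32), np.float32(130.4783), np.float32(71.85687), np.float32(-0.21688998)))
0.98 [217.6, 147.0, 417.9, 436.3] [447.41568 157.73193] 115.9149 64.97768 -0.21557522 rel [  7.1   0.6 -13. ]
0.75 [413.3, 0.0, 557.5, 310.2] [486.40546   82.664665] 109.505585 37.541313 0.16902399 rel [ 61.   65.7 -13. ]
```

View pics/w3.png

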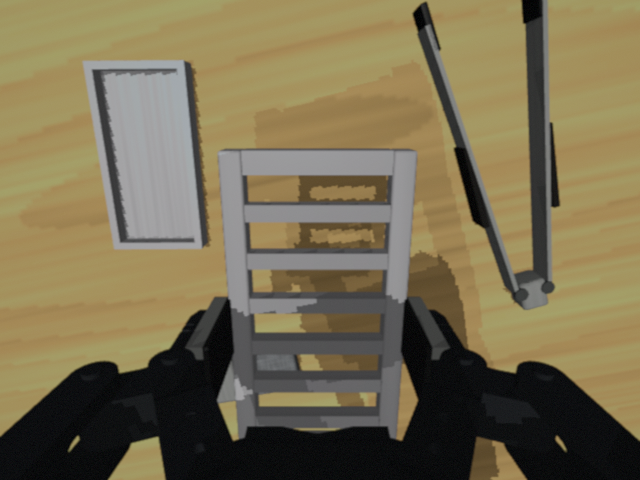

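```bash
python3 -c "
from h import *
goto([510.1,267,24],np.pi/2-.215)"
```

```text
row [  45.3 -119.4  127.2] [-3.0000e-04 -1.0000e-04 -3.1394e+00] norm 180.0 179.9
row [  45.3 -119.4  127.2] [-0.0001  0.0002  0.0022] norm 180.0 0.1
```

```bash
python3 -m jog '[[12,-32,0,0,0,0,55],[26,-70,0,0,0,0,55],[38,-102,15,0,0,0,55],[45.3,-119.4,45,0,0,0,55],[45.3,-119.4,80,0,0,0,55],[45.3,-119.4,105,0,0,0,55],[45.3,-119.4,120,0,0,0,55],[45.3,-119.4,127,0,0,0,55],[45.3,-119.4,127,0,0,0,55],[45.3,-119.4,127,0,0,0,55],[45.3,-119.4,127,0,0,0,55]]'
python3 -c "
from h import *
im,K,T=grab('wrist'); s,_,_=grab('scene'); d,_,_=grab('side')
a=im[100:300,180:460]; o=np.zeros((600,800,3),np.uint8)
o[:400,:560]=cv2.resize(a,(560,400)); o[400:600,:300]=cv2.resize(s[230:330,330:480],(300,200)); o[400:600,400:700]=cv2.resize(d[260:360,200:350],(300,200))
cv2.imwrite('pics/w4.png',o); print(tool()[:3,3])"
```

```text
time: 8.75
position: [512.0, 266.4, 25.9]
orientation: [-3.122, 0.336, -0.004]
wrist_force: [0.3, 0.0, -1.9]
opening: 0.75
grip_force: 66.6
[511.47767831 266.24057031  25.37803873]
```

View pics/w4.png

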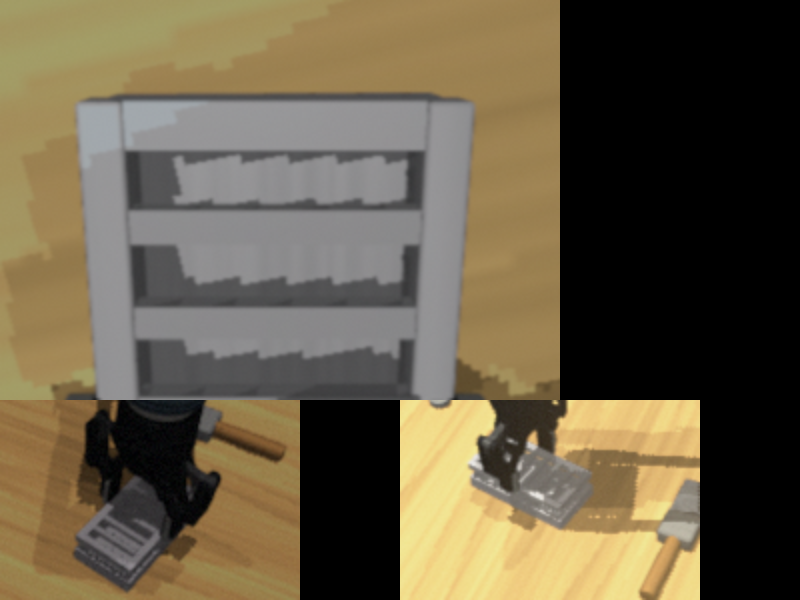

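```bash
python3 -c "
from h import *
im,K,T=grab('wrist'); g=im.mean(2); s=im.std(2)
print(K.round(1).tolist(),[tool()[:3,3].round(2).tolist() for _ in range(3)])
print('rows 143-153', g[143:154,260:380].mean(1).round(), s[143:154,260:380].mean(1).round())
for r in (147,148,149):print('L',r,s[r,215:245].round().astype(int),g[r,215:245].astype(int)); print('R',s[r,395:420].round().astype(int),g[r,395:420].astype(int))
print('plate row156', g[156,212:228].astype(int), g[156,405:425].astype(int))
"
```

```text
[[391.0, 0.0, 317.0], [0.0, 391.0, 236.7], [0.0, 0.0, 1.0]] [[511.28, 266.2, 25.14], [511.28, 266.2, 25.14], [511.28, 266.2, 25.14]]
rows 143-153 [122. 119. 100.  83.  80.  84.  88. 118. 146. 153. 152.] [31. 29. 17.  4.  1.  1.  1.  1.  1.  1.  1.]
L 147 [30 30 30 30 30 30 30 31 30 30 29 29 29 29 29 28 25 20 14 10  5  1  1  1
  0  0  1  1  1  0] [133 134 132 134 134 133 134 133 133 133 131 130 131 130 130 127 120 111
 101  92  86  79  77  77  77  77  77  77  80  83]
R [ 1  0  0  2  6 11 15 22 29 30 30 30 30 30 30 31 31 31 31 31 31 31 31 31
 31] [ 96  95  96  99 103 111 115 118 119 120 120 119 120 119 121 122 121 121
 122 121 121 123 122 122 121]
L 148 [31 30 30 30 30 30 30 30 28 25 21 21 21 20 19 16 11  6  2  1  1  0  1  0
  0  1  0  1  1  0] [134 133 134 133 133 133 132 130 128 121 115 113 112 112 109 103  96  89
  82  78  78  77  76  77  75  77  76  79  82  92]
R [ 1  1  1  1  1  1  4 11 19 20 20 20 21 21 23 25 29 30 31 31 31 31 30 31
 30] [104 104 104 104 105 107 107 108 106 107 106 106 105 107 110 115 117 121
 121 121 121 123 122 121 122]
L 149 [30 30 31 30 29 28 25 22 17 11  7  6  7  6  4  2  1  0  0  0  0  1  0  1
  1  1  1  1  1  1] [134 133 134 133 131 128 125 117 108  99  92  91  91  89  88  84  78  77
  77  76  79  78  80  79  80  80  84  86  89  95]
R [ 1  0  1  1  0  1  0  2  5  6  6  6  6  7  9 11 15 20 25 28 29 30 31 31
 31] [ 89  90  92  91  91  92  91  91  89  88  89  89  88  89  90  94 101 108
 113 118 119 120 120 121 121]
plate row156 [132 132 132 132 130 131 142 158 166 166 166 167 167 167 167 167] [148 147 146 145 145 145 145 144 144 143 135 125 118 116 114 114 115 114
 114 114]
```

Laterally the plate and pan centres coincide (316.9 against 316.5 px), and the plate sits about 0.7 mm too far forward. I'll correct that while lowering.

```bash
python3 -m jog '[[-0.7,0,4,0,0,0,55],[-0.7,0,7,0,0,0,55],[-0.7,0,8,0,0,0,55],[-0.7,0,9,0,0,0,55],[-0.7,0,9,0,0,0,55],[-0.7,0,9,0,0,0,55]]'; python3 -m jog '[[0,0,0.5,0,0,0,55],[0,0,1,0,0,0,55],[0,0,1,0,0,0,55]]'
```

```text
time: 9.55
position: [510.0, 266.3, 15.3]
orientation: [3.124, -0.336, -0.0]
wrist_force: [0.3, 0.6, -1.3]
opening: 0.747
grip_force: 66.6
time: 9.85
position: [510.0, 266.2, 14.3]
orientation: [3.124, -0.336, -0.0]
wrist_force: [-0.1, -0.1, -0.7]
opening: 0.746
grip_force: 66.6
```

```bash
python3 -m jog '[[0,0,0.5,0,0,0,55],[0,0,1,0,0,0,55],[0,0,1,0,0,0,55]]';  python3 -m jog '[[0,0,0.5,0,0,0,55],[0,0,0.5,0,0,0,55]]'
```

```text
time: 10.15
position: [510.1, 266.3, 13.7]
orientation: [3.124, -0.336, 0.0]
wrist_force: [-2.0, -1.0, 3.3]
opening: 0.747
grip_force: 67.2
time: 10.35
position: [510.1, 266.3, 13.7]
orientation: [3.123, -0.336, -0.0]
wrist_force: [-3.6, -0.7, 8.5]
opening: 0.749
grip_force: 67.7
```

```bash
python3 -m jog '[[0,0,-0.5,0,0,0,68],[0,0,-0.5,0,0,0,74],[0,0,-0.5,0,0,0,80],[0,0,-0.5,0,0,0,85],[0,0,-5,0,0,0,85],[0,0,-20,0,0,0,85],[0,0,-50,0,0,0,85],[0,0,-90,0,0,0,85],[0,0,-125,0,0,0,85],[0,0,-135,0,0,0,85],[0,0,-135,0,0,0,85]]'
python3 look.py plate 26 w5
```

```text
time: 11.45
position: [511.6, 266.8, 151.0]
orientation: [-3.122, 0.335, -0.008]
wrist_force: [0.0, 0.5, 0.9]
opening: 0.994
grip_force: 0.0
tcp [510.4 266.3 148.8]
(0.62, [270.4, 136.4, 369.6, 313.0], (array([510.0347 , 265.78955], dtype=float32), np.float32(129.94585), np.float32(66.08531), np.float32(-0.21709394)))
```

```bash
python3 -c "
import cv2
im=cv2.imread('pics/w5.png'); cv2.imwrite('pics/w5c.png',cv2.resize(im[110:320,240:400],None,fx=2.8,fy=2.8,interpolation=2))"
```

```text
(no output)
```

View pics/w5c.png

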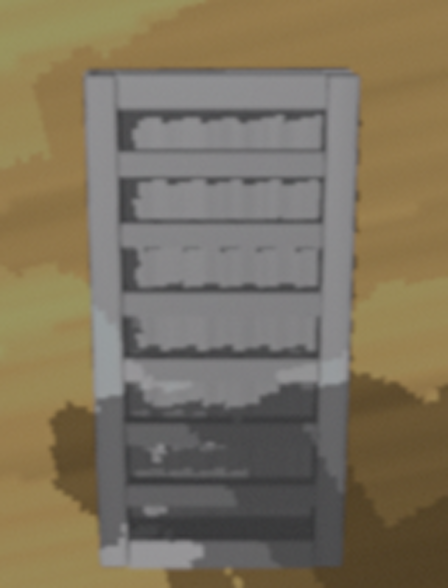

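The plate lies flush on the pan, with its outline covering the pan at crop (90–355, 70–565). Next, the tongs.

```bash
python3 - <<'E'
from h import *
_,K,T=grab("wrist"); f=optics.grab_frame("wrist")["tool_from_camera"]
G=np.eye(4); G[:3,:3]=R.from_rotvec([-3.123,.336,.001]).as_matrix(); G[:3,3]=[440.6,159.6,151.2]
print(at_z([[530,290],[422,8],[530,8],[468,185],[550,165]],20,K,G@f).round(0)[:,:2].tolist())
for c in ["scene","side"]:
    _,K,T=grab(c)
    d=optics.trace(c,"tongs")[0]; print(c,d["p"],rect(d["mask"],15,K,T))
    d=optics.search_frame(c,"hub_body")[0]; e=d["extent"]; print(c,"hub",d["p"],at_z([(e[0]+e[2])/2,(e[1]+e[3])/2],18,K,T).round())
    d=optics.search_frame(c,"bearing")[0]; e=d["extent"]; print(c,"bear",d["p"],at_z([(e[0]+e[2])/2,(e[1]+e[3])/2],5,K,T).round())
E
```

```text
[[355.0, 11.0], [562.0, 66.0], [548.0, 1.0], [446.0, 49.0], [448.0, -7.0]]
scene 0.85 (array([461.3083  ,  14.495937], dtype=float32), np.float32(244.30606), np.float32(79.16457), np.float32(0.16214061))
scene hub 0.76 [[660.  92.  18.]]
scene bear 0.5 [[683. 173.   5.]]
side 0.81 (array([452.15796 ,  20.108345], dtype=float32), np.float32(234.69934), np.float32(98.0274), np.float32(0.11178911))
side hub 0.38 [[667.  74.  18.]]
side bear 0.52 [[680. 170.   5.]]
```

```bash
python3 -c "
from h import *
goto([590,75,170],np.pi/2+.12)"
```

```text
row [118.9 169.8 -22.6] [ 8.0000e-04 -3.0000e-04  2.8074e+00] norm 209.0 160.9
row [118.9 169.8 -22.6] [ 2.000e-04  6.000e-04 -3.342e-01] norm 209.0 19.1
```

```bash
python3 -m jog '[[20,28,-8,0,0,-0.07,85],[43,62,-15,0,0,-0.14,85],[67,96,-22,0,0,-0.21,85],[92,131,-22,0,0,-0.28,85],[111,158,-22,0,0,-0.334,85],[119,170,-22.5,0,0,-0.334,85],[119,170,-22.5,0,0,-0.334,85],[119,170,-22.5,0,0,-0.334,85],[119,170,-22.5,0,0,-0.334,85]]'
python3 - <<'E'
from h import *
im,K,T=grab("wrist","w6"); print(tool()[:3,3])
for q,z in [("hub_body",36),("bearing",10),("cog",6),("tongs",22)]:
    for d in optics.trace("wrist",q)[:2]:
        m=d["mask"]; print(q,round(d["p"],2),np.round(d["extent"]).tolist(),[np.round(v,3) for v in rect(m,z,K,T)])
print(proj([660,83,0],K,T))
E
```

```text
time: 12.95
position: [589.5, 76.4, 170.1]
orientation: [-3.135, -0.19, 0.001]
wrist_force: [-0.5, 0.4, 0.0]
opening: 0.994
grip_force: 0.0
[589.52698835  76.47361111 170.16632309]
hub_body 0.61 [282.0, 98.0, 335.0, 154.0] [array([657.236,  89.5  ], dtype=float32), np.float32(35.305), np.float32(34.543), np.float32(-1.451)]
bearing 0.94 [183.0, 56.0, 221.0, 95.0] [array([680.821, 168.596], dtype=float32), np.float32(27.645), np.float32(25.845), np.float32(1.305)]
cog 0.57 [395.0, 45.0, 480.0, 136.0] [array([691.691,  -1.027], dtype=float32), np.float32(61.497), np.float32(60.066), np.float32(-1.306)]
tongs 0.88 [323.0, 243.0, 420.0, 426.0] [array([490.536,  -2.905], dtype=float32), np.float32(175.11), np.float32(16.204), np.float32(0.013)]
[[318.81901711 121.30060049]]
```

View pics/w6.png

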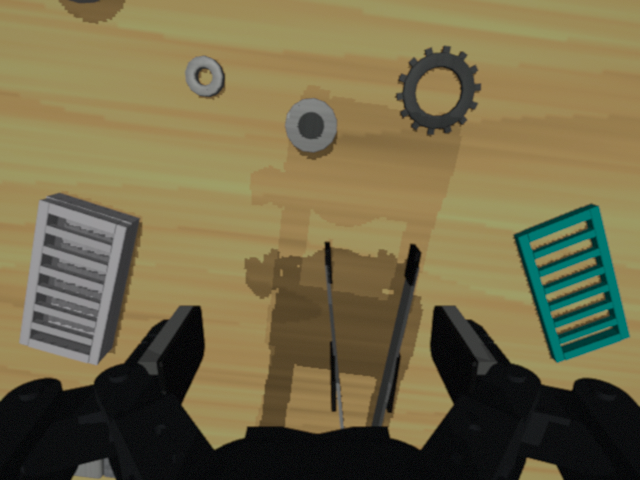

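Hub body at (311,126), bearing at (204,76), cog at (440,90); the jaw tips show at (327,245) and (412,255). Next I'll look at the tongs from above.

```bash
python3 -m jog '[[-25,7,-4,0,0,0,85],[-60,15,-8,0,0,0,85],[-100,24,-12,0,0,0,85],[-130,32,-18,0,0,0,85],[-145,36,-20,0,0,0,85],[-150,37,-20,0,0,0,85],[-150,37,-20,0,0,0,85],[-150,37,-20,0,0,0,85],[-150,37,-20,0,0,0,85]]'
python3 - <<'E'
from h import *
im,K,T=grab("wrist","w7"); print(tool()[:3,3],env.state()["orientation"])
for d in optics.trace("wrist","tongs")[:2]:
    m=d["mask"]; print(round(d["p"],2),np.round(d["extent"]).tolist(),[np.round(v,3) for v in rect(m,22,K,T)])
E
```

```text
time: 14.1
position: [446.3, 20.4, 190.2]
orientation: [-3.136, -0.189, 0.0]
wrist_force: [0.2, -0.2, 1.2]
opening: 0.991
grip_force: 0.0
[446.19272721  20.417481   190.10125243] [-3.13573692e+00 -1.88825685e-01  4.91822673e-04]
0.62 [273.0, 45.0, 374.0, 328.0] [array([454.534,  19.44 ], dtype=float32), np.float32(228.387), np.float32(75.261), np.float32(0.086)]
```

View pics/w7.png

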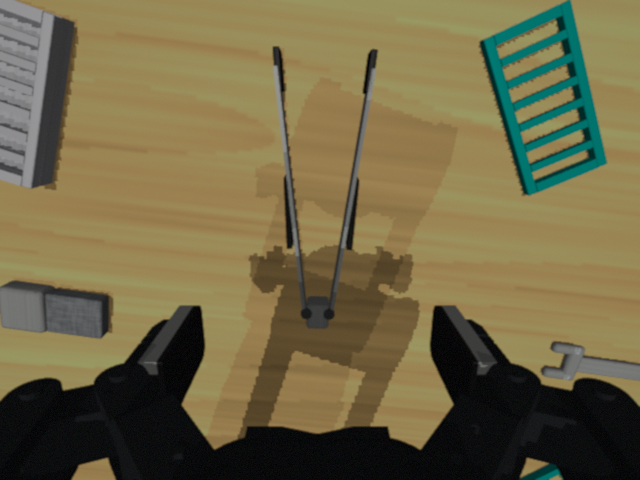

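```bash
python3 - <<'E'
from h import *
f=optics.grab_frame("wrist"); K=f["mtx"]; T=tool()@f["tool_from_camera"]
P=at_z([[277,47],[374,51],[317,311],[317,328],[289,178],[289,248],[354,178],[349,250]],22,K,T)[:,:2]; print(P.round(1).tolist())
m=(P[0]+P[1])/2; h=P[2]; a=np.arctan2(*(m-h)[::-1]); print("yaw",a,"hinge->tip",np.linalg.norm(m-h),"origin by sleeves",P[4:].mean(0),"by tip",m-125*np.r_[np.cos(a),np.sin(a)],"by hinge",h+90*np.r_[np.cos(a),np.sin(a)])
E
```

```text
[[563.9, 63.0], [569.7, -6.9], [357.4, 9.1], [340.6, 7.1], [471.0, 45.1], [412.7, 39.3], [477.1, -6.0], [416.9, -10.7]]
yaw 0.09016393980470763 hinge->tip 210.2792763316803 origin by sleeves [444.42020608  16.9197064 ] by tip [442.29015827  16.7859525 ] by hinge [446.99170629  17.21101507]
```

The tongs are wholly visible: hinge at (317,311), sleeves at (289,213) and (352,214). Their origin is about (444.5, 17), yaw 0.09.

```bash
python3 -c "
from h import *
goto([444.5,17,0],np.pi/2+.09)"
```

```text
row [ -1.8   3.2 190. ] [-8.0000e-04 -4.0000e-04 -3.1114e+00] norm 190.0 178.3
row [ -1.8   3.2 190. ] [-0.0002  0.0005  0.0302] norm 190.0 1.7
```

```bash
python3 -m jog '[[-2,3,30,0,0,0.03,85],[-2,3,70,0,0,0.03,85],[-2,3,110,0,0,0.03,85],[-2,3,145,0,0,0.03,85],[-2,3,170,0,0,0.03,85],[-2,3,183,0,0,0.03,85],[-2,3,189,0,0,0.03,85],[-2,3,190,0,0,0.03,75],[-2,3,190,0,0,0.03,65],[-2,3,190,0,0,0.03,58],[-2,3,190,0,0,0.03,56],[-2,3,190,0,0,0.03,56]]'
python3 -m jog '[[0,0,0,0,0,0,55],[0,0,0,0,0,0,55],[0,0,0,0,0,0,55]]'
```

```text
time: 15.45
position: [445.3, 16.7, 1.6]
orientation: [3.138, 0.141, 0.004]
wrist_force: [-1.4, 0.6, 6.9]
opening: 0.657
grip_force: 8.4
time: 15.75
position: [445.4, 16.7, 1.7]
orientation: [3.138, 0.141, 0.004]
wrist_force: [-1.0, 0.8, 7.4]
opening: 0.646
grip_force: 9.2
```

```bash
python3 -m jog '[[0,0,-4,0,0,0,55.5],[0,0,-12,0,0,0,55.5],[0,0,-28,0,0,0,55.5],[0,0,-50,0,0,0,55.5],[0,0,-65,0,0,0,55.5],[0,0,-70,0,0,0,55.5],[0,0,-70,0,0,0,55.5]]'
python3 -c "
from h import *
goto([548,79,70],np.pi/2+.09)"
```

```text
time: 16.45
position: [444.7, 16.8, 71.2]
orientation: [3.138, 0.141, 0.003]
wrist_force: [0.3, -0.7, -1.4]
opening: 0.649
grip_force: 6.9
row [108.5 -52.7   1.4] [-3.2000e-03 -1.1000e-03  3.1414e+00] norm 121.0 180.0
row [108.5 -52.7   1.4] [ 0.0007 -0.0021 -0.0002] norm 121.0 0.1
```

```bash
python3 -m jog '[[9,-4,0,0,0,0,55],[27,-13,0,0,0,0,55],[50,-24,0,0,0,0,55],[73,-35,0,0,0,0,55],[93,-45,0,0,0,0,55],[104,-50.5,0,0,0,0,55],[108.5,-52.7,0,0,0,0,55],[108.5,-52.7,0,0,0,0,55],[108.5,-52.7,0,0,0,0,55],[108.5,-52.7,0,0,0,0,55]]'
python3 - <<'E'
from h import *
im,K,T=grab("wrist","w8"); print(tool()[:3,3])
for q,z in (("hub_body",36),("tongs",90)):
  for d in optics.trace("wrist",q)[:2]: print(q,d["p"],np.round(d["extent"]).tolist(),rect(d["mask"],z,K,T))
E
```

```text
time: 17.45
position: [546.6, 78.8, 70.1]
orientation: [3.138, 0.14, -0.001]
wrist_force: [-0.2, 0.6, -0.7]
opening: 0.647
grip_force: 7.0
[546.76637909  78.77000293  70.25397438]
hub_body 0.74 [271.0, 0.0, 361.0, 76.0] (array([651.51996 ,  88.261604], dtype=float32), np.float32(34.752865), np.float32(26.402739), np.float32(-1.4821012))
tongs 0.5 [0.0, 192.0, 43.0, 413.0] (array([545.7207 , 181.80801], dtype=float32), np.float32(87.13601), np.float32(13.141095), np.float32(-0.14619064))
```

View pics/w8.png

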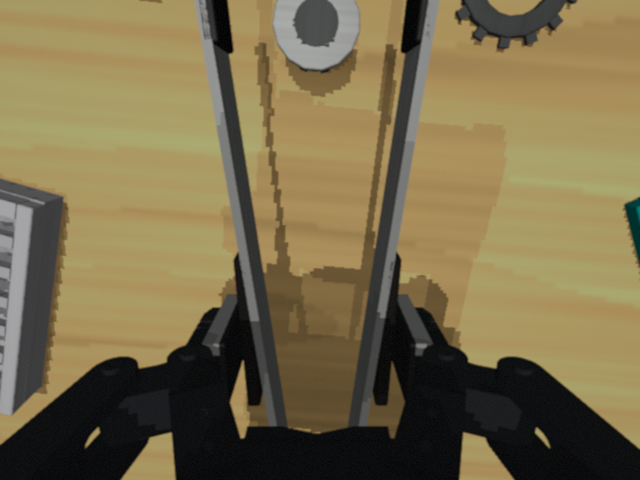

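Hub at (316,30) lies midway between the jaws (230 and 405), about 3 mm short of the pad centre lengthwise, so I'll move 3 mm ahead and lower.

```bash
python3 -m jog '[[3,0,5,0,0,0,55],[3,0,18,0,0,0,55],[3,0,34,0,0,0,55],[3,0,48,0,0,0,55],[3,0,57,0,0,0,55],[3,0,62,0,0,0,55],[3,0,64,0,0,0,55],[3,0,64,0,0,0,55]]'; python3 -m jog '[[0,0,0,0,0,0,52],[0,0,0,0,0,0,49],[0,0,0,0,0,0,47],[0,0,0,0,0,0,45],[0,0,0,0,0,0,44],[0,0,0,0,0,0,44]]'
```

```text
time: 18.4
position: [550.5, 79.4, 6.2]
orientation: [-3.138, -0.141, 0.0]
wrist_force: [0.0, -0.6, -1.4]
opening: 0.646
grip_force: 7.0
time: 19.0
position: [550.4, 79.5, 6.4]
orientation: [-3.138, -0.141, -0.0]
wrist_force: [-0.2, -0.6, -0.4]
opening: 0.518
grip_force: 10.7
```

```bash
python3 -m jog '[[0,0,0,0,0,0,43],[0,0,0,0,0,0,42.5],[0,0,0,0,0,0,42.5]]'; python3 -m jog '[[0,0,0,0,0,0,42],[0,0,0,0,0,0,42],[0,0,0,0,0,0,42]]'
```

```text
time: 19.3
position: [550.4, 79.4, 6.3]
orientation: [3.138, 0.141, -0.0]
wrist_force: [-0.1, -0.4, -1.0]
opening: 0.504
grip_force: 11.8
time: 19.6
position: [550.4, 79.4, 6.3]
orientation: [3.138, 0.141, -0.0]
wrist_force: [-0.3, -1.3, -0.7]
opening: 0.493
grip_force: 19.1
```

```bash
python3 -m jog '[[0,0,0,0,0,0,41.5],[0,0,0,0,0,0,41.5],[0,0,0,0,0,0,41.5]]'
python3 - <<'E'
from h import *
im,K,T=grab('wrist'); s,_,_=grab('scene'); d,_,_=grab('side')
o=np.zeros((600,800,3),np.uint8)
o[:300,:400]=cv2.resize(im,(400,300)); o[300:600,:400]=cv2.resize(s[260:350,230:350],(400,300)); o[300:600,400:800]=cv2.resize(d[195:285,215:335],(400,300))
cv2.imwrite('pics/w9.png',o)
E
```

```text
time: 19.9
position: [550.4, 79.4, 6.3]
orientation: [3.138, 0.141, 0.0]
wrist_force: [0.7, -0.3, -0.8]
opening: 0.496
grip_force: 27.2
```

View pics/w9.png

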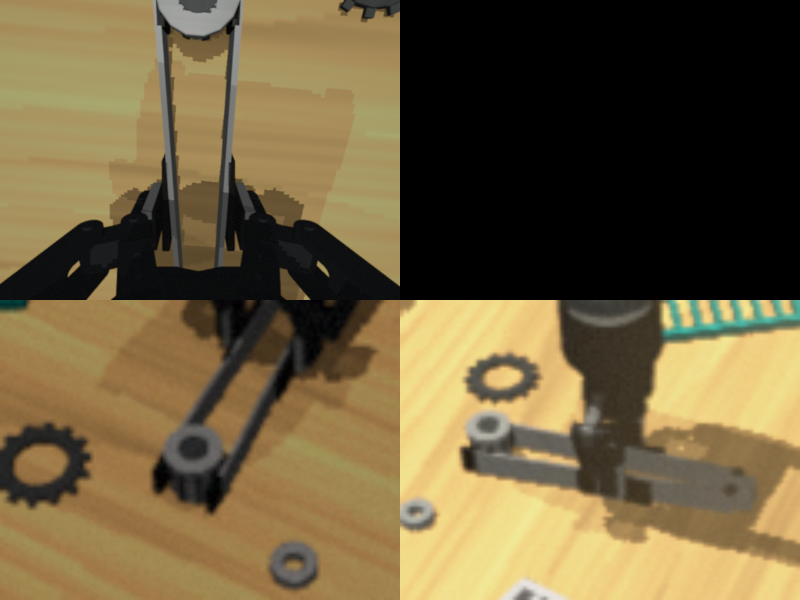

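Jaws closed parallel on the barrel under the flange (scene crop (195,465)), clear of the bearing and the cog. Lift.

```bash
python3 -m jog '[[0,0,-2,0,0,0,41.5],[0,0,-6,0,0,0,41.5],[0,0,-13,0,0,0,41.5],[0,0,-25,0,0,0,41.5],[0,0,-42,0,0,0,41.5],[0,0,-62,0,0,0,41.5],[0,0,-85,0,0,0,41.5],[0,0,-108,0,0,0,41.5],[0,0,-130,0,0,0,41.5],[0,0,-148,0,0,0,41.5],[0,0,-160,0,0,0,41.5],[0,0,-165,0,0,0,41.5]]'
python3 - <<'E'
from h import *
# jaw 110 mm ahead of TCP (measured), end over (510,266); tongs yaw 0.09
u=np.r_[np.cos(.09),np.sin(.09)]; print(goto(np.r_[np.r_[510,266]-107*u,170],np.pi/2+.09))
for c in ("scene","side"):
    im,K,T=grab(c)
    for d in optics.search_frame(c,"hub_body")[:1]: print(c,d["p"],d["extent"])
    print(proj([np.r_[tool()[:2,3]+107*u,z] for z in (162,198)],K,T).round())
E
```

```text
time: 21.25
position: [551.1, 79.4, 173.3]
orientation: [3.138, 0.141, 0.004]
wrist_force: [0.6, 0.0, -2.2]
opening: 0.492
grip_force: 27.2
row [-131.2 -189.5    2.9] [-4.4000e-03 -7.0000e-04  3.1415e+00] norm 230.0 180.0
row [-131.2 -189.5    2.9] [ 0.0004 -0.0028 -0.0001] norm 230.0 0.2
None
scene 0.66 [271.8, 236.3, 295.3, 268.7]
[[284. 260.]
 [282. 245.]]
side 0.59 [228.3, 178.5, 243.0, 189.5]
[[236. 194.]
 [235. 182.]]
```

```bash
python3 -m jog '[[-6,-9,0,0,0,0,41.5],[-18,-26,0,0,0,0,41.5],[-35,-50,0,0,0,0,41.5],[-54,-78,0,0,0,0,41.5],[-73,-106,0,0,0,0,41.5],[-92,-133,0,0,0,0,41.5],[-108,-156,0,0,0,0,41.5],[-120,-173,0,0,0,0,41.5],[-128,-184,0,0,0,0,41.5],[-131,-189.5,0,0,0,0,41.5],[-131,-189.5,0,0,0,0,41.5],[-131,-189.5,0,0,0,0,41.5]]'
python3 - <<'E'
from h import *
im,K,T=grab('wrist'); t=tool()[:3,3]; print(t); o=np.zeros((600,800,3),np.uint8); o[:300,:400]=cv2.resize(im,(400,300))
u=np.r_[np.cos(.09),np.sin(.09)]
for c,(x,y) in (("scene",(0,300)),("side",(400,300))):
    im,K,T=grab(c)
    p=proj([np.r_[t[:2]+107*u,z] for z in (160,196)],K,T); print(c,p.round(1).tolist(), proj([510,266,26],K,T).round())
    for d in optics.trace(c,"hub_body")[:2]: print(d["p"],d["extent"])
    cx,cy=p.mean(0).astype(int); cy+=20; o[y:y+300,x:x+400]=cv2.resize(im[cy-60:cy+60,cx-80:cx+80],(400,300))
cv2.imwrite('pics/w10.png',o)
E
```

```text
time: 22.65
position: [403.2, 256.1, 171.3]
orientation: [3.138, 0.141, 0.0]
wrist_force: [-0.4, -0.1, -1.0]
opening: 0.492
grip_force: 27.2
[403.41417221 255.95828459 171.2821885 ]
scene [[407.1, 242.6], [409.8, 228.4]] [[399. 289.]]
0.9 [399.2, 219.6, 422.5, 250.7]
side [[260.7, 254.8], [259.5, 242.6]] [[265. 297.]]
```

View pics/w10.png

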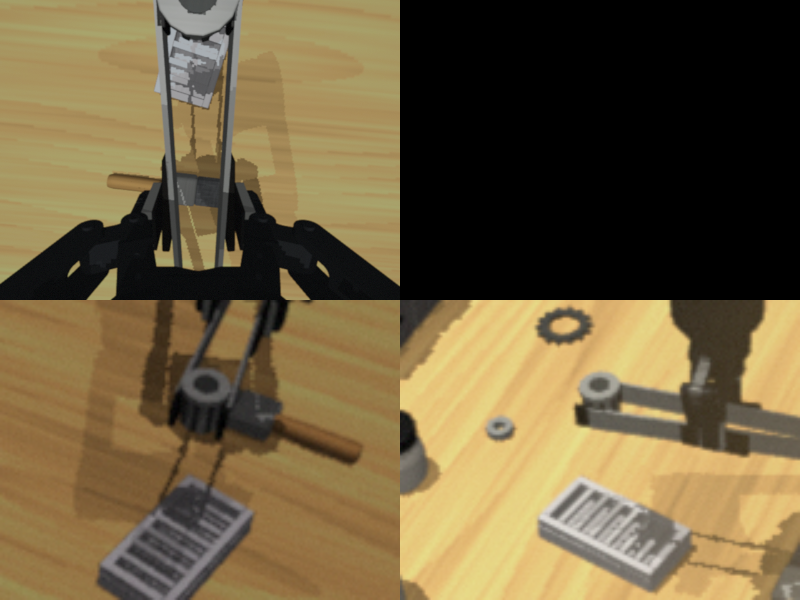

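The hub body is held level over the plate: triangulation matches (510, 266) with its underside at about 160 mm. The plate is flush on the pan, and the bearing and cog look undisturbed.

```bash
python3 -m jog '[[0,0,0,0,0,0,41.5],[0,0,0,0,0,0,41.5],[0,0,0,0,0,0,41.5],[0,0,0,0,0,0,41.5]]'; python3 -c "
from rig import env
print(env.sign_off())"
```

```text
time: 23.3
position: [402.9, 256.4, 171.3]
orientation: [3.138, 0.141, 0.0]
wrist_force: [0.7, 1.4, -0.9]
opening: 0.491
grip_force: 27.2
the job is handed in; nothing more can be done
None
```

The job is handed in at 23.3 s: the plate lies flush on the pan, and the squeezed tongs hold the hub body over its middle with the underside about 160 mm above the bench.

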